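# Fill a catch box from the battery hopper

## Robot

A 6-joint arm with a two-finger parallel gripper is mounted at the origin on the work surface. World frame = base frame: x ahead of the robot, y to its left, z up, the work surface at z = 0. Lengths are in m, angles in rad, forces in N, time in s.
With the tool pointing down it reaches from about 0.325 to 0.9 m from the base axis. Payload 6.1 kg.
Tool frame: the origin (TCP) lies midway between the tips of the shut fingers; the grasp point (between the pads) lies 19 mm behind it (r.grip_point_offset is the distance from the TCP to the grasp point, in m); z points along the fingers, x is the direction in which the jaws open and shut, and the axes are right-handed (so a half turn about z gives the same grasp; the last joint's range is limited). The gripper opens to 85 mm and grips with 20 to 120 N. Pads are 22 mm wide; open, the fingers measure 114 mm over their backs; the gripper's body (76 mm by 85 mm) begins 54 mm behind the grasp point. The pads swing forward as they close: fully open they stand 13 mm farther back than shut.
Start: joints at [1.041, 0.22, 1.526, -0, 1.395, -0.126], TCP at [0.246, 0.575, 0.231] pointing down, gripper open.
Joint ranges: [-2.98, 2.98], [-0.91, 2.08], [0.09, 2.57], [-1.24, 4.39], [0.2, 2.65], [-2.68, 2.68]. Speed limits (rad/s): [2.57, 2.57, 3.01, 3.14, 3.14, 3.14].

## Interface

Orientations are given as a 3x3 rotation matrix whose columns are the frame's x, y, z axes.
In Python, from rig import r gives the robot as it stands. The module is installed in compiled form; this text tells all that it offers. Calls block until the motion is done:
- r.move_to(position, orientation): joint-space move of the TCP to a pose.
- r.line_to(position, v=0.15, rot=None): straight line of the TCP; rot=None keeps the orientation; v is the mean speed in m/s.
- r.movej(angles): joint-space move.
- r.move_gripper(opening, force=None): finger opening in m; force is the grip in N (None keeps the last); returns when the fingers have stopped.
- r.wait(seconds).
- r.inverse_kinematics(position, orientation): joint angles nearest the present ones, or None.
- r.get_obs(): the state.
- r.get_image(name): name is "scene" or "top" or "wrist"; returns (picture, depth): 384x512x3 uint8, red, green, blue; 384x512 float32, m along the optical axis (not along the pixel's ray), 0 where there is no reading.
- r.get_calibration(name): a dict with "intrinsics" (3x3 intrinsics, pixels), "rvec" (rotation vector, rad) and "tvec" (3), from world to camera coordinates, as OpenCV has them; the wrist camera has in their place "T_tool_cam" (4x4, takes a point from camera to tool coordinates, whose origin is the TCP and whose axes are the tool frame's). Camera axes: x right, y down, z forward; pixel columns grow to the right and rows downward; lengths in m; the calibration is good to about 2 mm. A picture is of the moment at which its call begins: read the wrist's pose just before it. get_calibration takes no time and is no camera call.
A pose or a line that the arm cannot do raises r.PlanningError and nothing moves.
- r.finish_job(): hands the job in, once; it reports no verdict.
The state is a dict: "time_s": time; "q": joint angles; "qd": joint speeds; "effort": joint torques, N m; "ee_pos": TCP position; "ee_rot": TCP orientation; "contact_force": force on the tool from outside, world axes, zero at the start; "ft_torque": the same for the moment, N m; "width": finger opening in m.
Only numpy, scipy, OpenCV 4.12 (cv2) and the standard library are available. Lean on these libraries where they do the work, as an engineer would, in place of code of your own. Each camera call takes 0.05 s, during which the arm holds its last target.

## Task

Turn the carousel by its centre knob until the pocket with the empty open box faces the middle of the gap in the wire guard, then lift that box out and set it flat in the taped outline under the hopper's chute, lengthwise and close up to the chute's lip. Then draw the chute's slide gate all the way out to its end stop so that the three battery cells roll into the box, and leave the gate open and the box standing there. Leave the other things on the bench where they are and the other two on the carousel.

Things in the scene. Friction and masses are not known exactly. Their poses are not given: they have to be found in the camera images.
- carousel: Fixed foot of the parts carousel, origin on the table under its vertical turning axis; its -x points to the middle of the gap in the wire guard. It stands left or right of the robot's middle, the hopper on the other side.
- guard_gap (a point): Fixed point 30 mm above the table in the middle of the gap, 92 mm from the axis: the wanted pocket's centre must come here. The guard is two 6 mm wires at radius 70 and 130 mm, tops 98 mm high, from 72 degrees either side of the gap's middle all round the back, with four posts at radius 162 mm. It runs over the pockets: a box lifts out only in the gap.
- rotor_knob (a point): Centre of the turning knob on the carousel's axis, 130 mm above the table: a black bar 36 mm long (its x), 12 mm thick (its y), 30 mm high, on a 14 mm stem, fixed to the disc. x and y turn with the disc.
- rotor: The white turning disc, 304 mm across, top 30 mm above the table, friction about 0.08 N m, stays where left; origin on the table under its axis. Three round pockets, 107 mm inside, rims 3.5 mm high, centres 92 mm from the axis: at 65 degrees either side of its -x (the empty box in one, the lidded box in the other) and at +x (a spool).
- box_mid (a point): Centre (20 mm above its underside) of the empty, open-topped grey plastic box, outside 84 mm long (its x), 56 mm wide (its y), 40 mm high, walls 3 mm, about 0.1 kg. It starts in a carousel pocket, its length in any direction.
- catchbox: The same empty box; origin at the centre of its underside.
- lidbox_mid (a point): Centre of the closed box with a flat lid, of the same outside size, to be left on the carousel.
- catch_spot (a point): Point on the table at the middle of the taped outline (96 x 68 mm) below the chute's end, where the middle of the box belongs, its length along x. +x points horizontally to the hopper. Nothing else stands within 80 mm to either side of its x axis.
- chute_lip (a point): Middle of the chute floor's lower edge, 48 mm above the table, 48 mm along catch_spot's +x (6 mm clear of the end of a centred box). The chute is 37 mm wide inside, walls 28 mm high that begin 20 mm back so as not to overhang the box, and rises from here to +x at 35 degrees; the cells leave it towards -x.
- hopper: The fixed metal hopper, an obstacle to go round; origin on the table below the gate, +x as catch_spot. Its open bin spans x -27 to +150 mm, y -56 to +56 mm, heights 228 to 290 mm, tapering below to the chute, on a 50 x 44 mm column (x 40 to 90 mm) and a 150 x 120 mm foot plate.
- gate (a joint): How far the steel slide gate is drawn out of the chute, in m: 0 closed, 0.045 at its end stop. It takes about 5 N and stays where it is left.
- gate_handle (a point): Centre of the gate's handle, a black block 26 mm wide (its y), 14 mm thick (its x), 46 mm long (its z), 170 mm high when closed. +z is the way the gate is drawn: upward, leaning 35 degrees from vertical away from the hopper. The bin's wall overhangs close behind it, so a gripper pointing straight down does not fit; one leaning along the handle does.
- cell0_mid (a point): Centre of one of three battery cells, 17 mm diameter, 34.5 mm long (along its y), lying across the chute behind the gate.
- cell1_mid (a point): Centre of the second cell.
- cell2_mid (a point): Centre of the third cell.
- spool: Wire spool in the third pocket, to be left on the carousel; origin at its underside.
- jar: Jar 48 mm across, 75 mm high, origin at its underside; stands beside the chute. Not to be disturbed.
- plug: Steel cable plug, about 68 x 34 x 16 mm, origin at its underside; lies beside the chute. Not to be disturbed.
- mouse: White computer mouse, 100 x 56 x 31 mm, origin at its underside. Not to be disturbed.
- mug: White mug, 76 mm across, 85 mm high, origin at its underside. Not to be disturbed.
- driver: Green-handled screwdriver lying on the bench, about 0.2 m long, origin near its middle. Not to be disturbed.
Not all that is in view belongs to the job. Leave any purple look-alike of the catchbox alone.

How it is judged:
By the outcome, as a careful person would: the job done as asked, in the order asked, and still so for the second after the job is handed in, with the robot touching nothing.
It also fails if it takes over 61 s, if anything falls off the work surface, if the arm or the gripper's body presses on something with over 40 N, if the wrist force passes 120 N, or if a joint passes its speed limit or range.

## Working session

There is one attempt and no reset: what is moved stays moved. The work goes in short steps, each a Python script; the robot and the scene stay as the last script left them, time stands still between calls to the robot, and variables do not carry over. Pictures are saved under pics/ and viewed, and the job is handed in when it is done.

```bash
ls; mkdir -p pics; python3 - <<'E'
from rig import r
import cv2, numpy as np
o=r.get_obs(); print(o)
for n in ["scene","top","wrist"]:
    im,d=r.get_image(n)
    cv2.imwrite(f"pics/{n}0.png",im[:,:,::-1]); np.save(f"pics/{n}0.npy",d); np.save(f"pics/{n}0_rgb.npy",im)
    print(n,r.get_calibration(n))
E
```

```text
pics
{'time_s': 0.0, 'q': array([ 1.04090597e+00,  2.21222922e-01,  1.52763696e+00, -1.93389155e-05,
        1.39469845e+00, -1.26094843e-01]), 'qd': array([-5.68018914e-04, -2.40625177e-05,  8.42323249e-05, -4.34023660e-04,
        5.19702338e-04, -1.72388643e-03]), 'effort': array([-1.13313530e-03, -4.96917200e+01, -3.89380360e+01, -3.68969359e-04,
        1.16359108e-02,  1.59639887e-05]), 'ee_pos': array([0.24526178, 0.57419587, 0.23018755]), 'ee_rot': array([[ 3.92907339e-01,  9.19577549e-01, -9.77101504e-04],
       [ 9.19575995e-01, -3.92908488e-01, -1.70573408e-03],
       [-1.95246624e-03, -2.28323648e-04, -9.99998068e-01]]), 'contact_force': array([ 0.40484226, -0.00159081, -0.13007537]), 'ft_torque': array([-0.01780607, -0.01322485,  0.02484269]), 'width': 0.08546444582280475}
scene {'intrinsics': array([[352.52880629,   0.        , 256.20449866],
       [  0.        , 352.52880629, 193.91936876],
       [  0.        ,   0.        ,   1.        ]]), 'rvec': array([ 2.42059157,  1.16523937, -0.2854517 ]), 'tvec': array([-0.30801211, -0.27389431,  1.25316332])}
top {'intrinsics': array([[452.70671614,   0.        , 253.6478979 ],
       [  0.        , 452.70671614, 190.97945847],
       [  0.        ,   0.        ,   1.        ]]), 'rvec': array([ 2.09350427, -2.13455226,  0.20423628]), 'tvec': array([0.0340973 , 0.50451232, 1.38736676])}
wrist {'intrinsics': array([[341.69027111,   0.        , 255.62799715],
       [  0.        , 341.69027111, 191.25599481],
       [  0.        ,   0.        ,   1.        ]]), 'T_tool_cam': array([[ 9.99999734e-01, -6.80086673e-04,  2.63852850e-04,
         4.05493074e-04],
       [ 5.88384380e-04,  9.65782116e-01,  2.59354117e-01,
        -6.55009412e-02],
       [-4.31207642e-04, -2.59353893e-01,  9.65782259e-01,
        -1.41546021e-01],
       [ 0.00000000e+00,  0.00000000e+00,  0.00000000e+00,
         1.00000000e+00]])}
```

View pics/scene0.png

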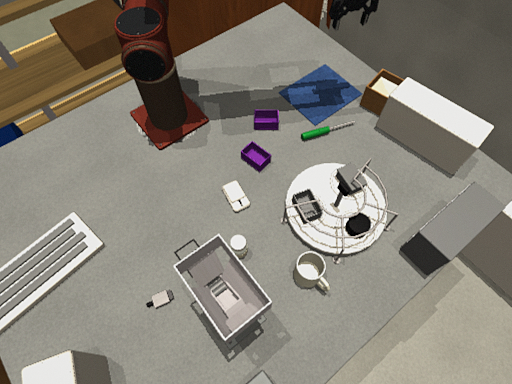

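View pics/top0.png

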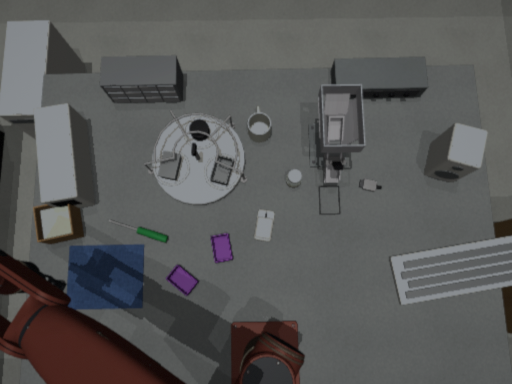

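View pics/wrist0.png

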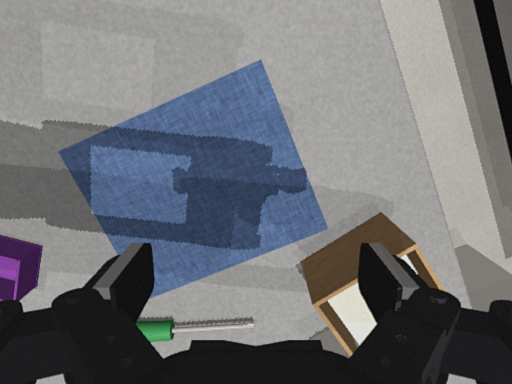

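The top view shows the carousel around (199,158), the hopper at (342,118) and the taped outline at about (330,200). One box sits at (222,170), the other at (170,165). I'll enlarge both areas.

```bash
cat > h.py <<'E'
import numpy as np, cv2
from rig import r
def cam(n):
    c=r.get_calibration(n)
    if n=="wrist":
        o=r.get_obs(); T=np.eye(4);T[:3,:3]=o["ee_rot"];T[:3,3]=o["ee_pos"]
        W=T@c["T_tool_cam"]; return c["intrinsics"],W[:3,:3],W[:3,3]
    R=cv2.Rodrigues(c["rvec"])[0]
    return c["intrinsics"],R.T,-R.T@c["tvec"]
def ray(C,uv):
    K,R,t=C; return t,R@np.linalg.solve(K,np.array([uv[0],uv[1],1.]))
def onz(C,uv,z):
    t,d=ray(C,uv); return t+d*(z-t[2])/d[2]
def proj(C,p):
    K,R,t=C; q=K@(R.T@(np.asarray(p)-t)); return q[:2]/q[2]
def cloud(C,d):
    K,R,t=C; v,u=np.mgrid[:d.shape[0],:d.shape[1]]
    p=np.stack([(u-K[0,2])/K[0,0]*d,(v-K[1,2])/K[1,1]*d,d],-1)
    return p@R.T+t
E
python3 - <<'E'
from h import *
for n,a in [("top",(140,100,120,110)),("top",(300,75,100,150)),("scene",(270,150,140,120)),("scene",(140,210,140,140))]:
    im=np.load(f"pics/{n}0_rgb.npy"); x,y,w,h=a
    s=min(800/w,600/h)
    cv2.imwrite(f"pics/z_{n}_{x}.png",cv2.resize(im[y:y+h,x:x+w,::-1],None,fx=s,fy=s,interpolation=cv2.INTER_CUBIC))
C=cam("top");P=cloud(C,np.load("pics/top0.npy"))
for uv in [(222,172),(170,165),(199,130),(195,150),(330,200),(294,177),(260,130),(338,140),(338,168),(320,130),(240,200),(215,190)]:
    print(uv,P[uv[1],uv[0]].round(3))
E
```

```text
(222, 172) [0.573 0.126 0.036]
(170, 165) [0.59  0.288 0.073]
(199, 130) [0.706 0.197 0.067]
(195, 150) [0.619 0.2   0.136]
(330, 200) [ 0.481 -0.226 -0.005]
(294, 177) [ 0.542 -0.103  0.076]
(260, 130) [ 0.723 -0.001  0.006]
(338, 140) [ 0.639 -0.235  0.143]
(338, 168) [ 0.54  -0.222  0.187]
(320, 130) [ 0.638 -0.167  0.242]
(240, 200) [ 0.487  0.07  -0.003]
(215, 190) [0.515 0.149 0.031]
```

View pics/z_top_140.png

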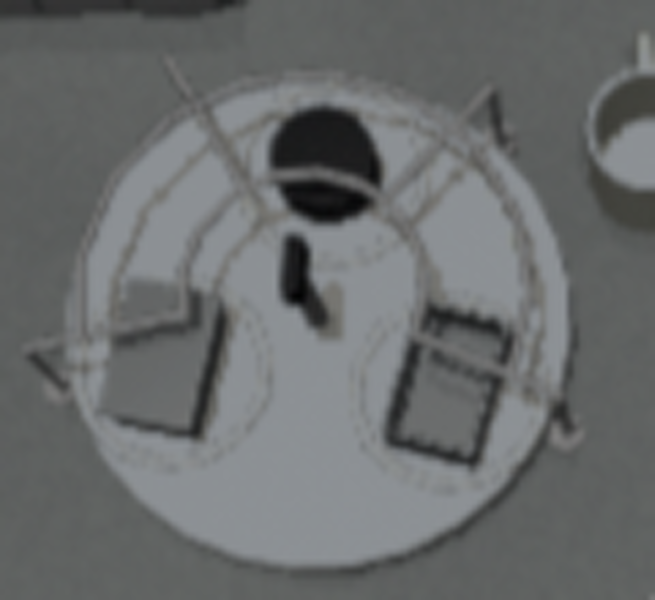

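View pics/z_top_300.png

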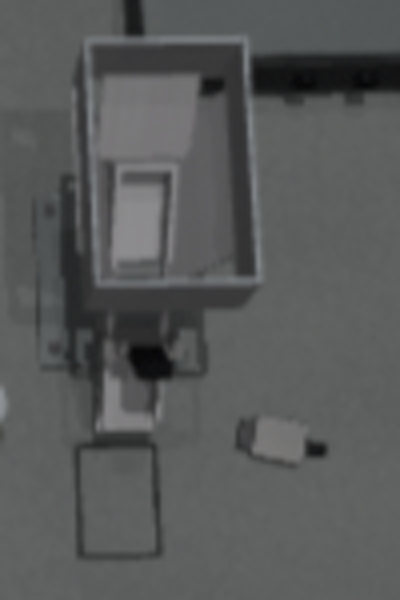

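View pics/z_scene_270.png

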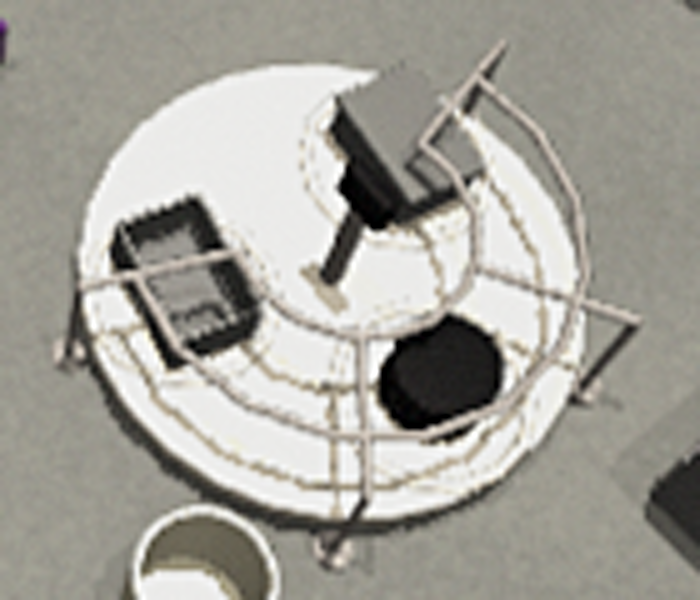

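View pics/z_scene_140.png

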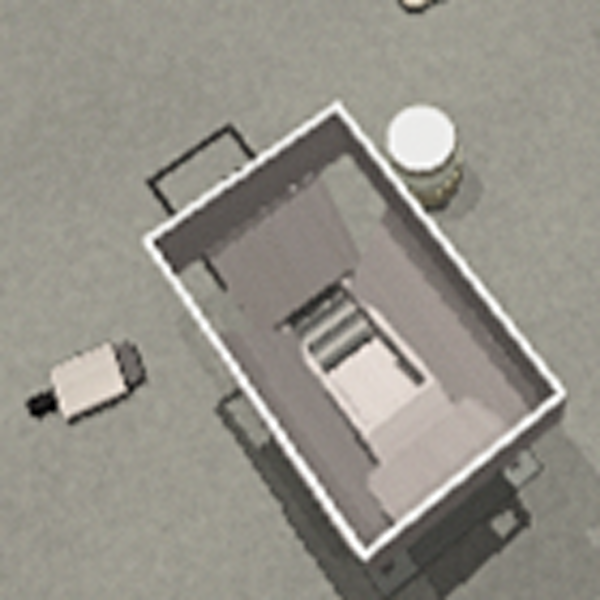

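```bash
python3 - <<'E'
from h import *
from scipy.optimize import least_squares
C=cam("top"); im=np.load("pics/top0_rgb.npy"); P=cloud(C,np.load("pics/top0.npy"))
S=cam("scene")
# disc
hsv=cv2.cvtColor(im,cv2.COLOR_RGB2HSV)
m=((hsv[...,2]>105)).astype(np.uint8); m[:,:145]=0;m[:,252:]=0;m[:105]=0;m[212:]=0
c=max(cv2.findContours(m,0,cv2.CHAIN_APPROX_NONE)[0],key=cv2.contourArea)[:,0]
h=np.array([onz(C,p,.03)[:2] for p in c])
f=lambda q:np.hypot(*(h-q[:2]).T)-q[2]
s=least_squares(f,[.6,.2,.15],loss='soft_l1',f_scale=.002); print("disc",s.x,np.median(abs(f(s.x))))
c0=s.x[:2]
Z=lambda x,y:(140+(x+.5)/5.4545-.5,100+(y+.5)/5.4545-.5)
for nm,p,z in [("Lfoot",(62,392),0),("Rfoot",(567,437),0),("Ltop",(32,350),.095),("Rtop",(566,401),.095),("URtop",(490,92),.095),("ULtop",(167,60),.095),("knobtop a",(293,237),.145),("knob b",(297,302),.145)]:
    q=onz(C,Z(*p),z)[:2]-c0; print(nm,np.hypot(*q).round(4),np.degrees(np.arctan2(q[1],q[0])).round(1), (q+c0).round(3))
# box corners at z=.07
k=np.array([onz(C,Z(*p),.073)[:2] for p in [(430,303),(514,325),(473,468),(387,440)]])
print(k.round(3),np.linalg.norm(np.roll(k,-1,0)-k,axis=1)); q=k.mean(0)-c0; print("boxmid",k.mean(0),np.hypot(*q),np.degrees(np.arctan2(q[1],q[0])))
k=np.array([onz(C,Z(*p),.073)[:2] for p in [(105,412),(197,437),(225,300)]]);q=(k[0]+k[2])/2-c0
print("lid",(k[0]+k[2])/2,np.hypot(*q),np.degrees(np.arctan2(q[1],q[0])))
q=onz(C,Z(326,165),.06)[:2]-c0; print("spool",np.hypot(*q),np.degrees(np.arctan2(q[1],q[0])))
t=np.array([onz(C,(300+(x+.5)/4-.5,75+(y+.5)/4-.5),0)[:2] for x,y in [(78,448),(157,444),(160,554),(80,556)]])
print("tape",t.round(3),np.linalg.norm(np.roll(t,-1,0)-t,axis=1),t.mean(0))
d=(t[0]+t[1]-t[2]-t[3]);print("dir",np.degrees(np.arctan2(d[1],d[0])))
b=np.array([onz(C,(300+(x+.5)/4-.5,75+(y+.5)/4-.5),.29)[:2] for x,y in [(88,40),(247,42),(258,278),(98,284)]])
print("bin",b.round(3),np.linalg.norm(np.roll(b,-1,0)-b,axis=1)); d=b[0]+b[1]-b[2]-b[3];print(np.degrees(np.arctan2(d[1],d[0])),b.mean(0))
for nm,uv,z in [("jar",(294,177),.075),("mug",(260,128),.085),("mouse",(264,225),.02)]: print(nm,onz(C,uv,z).round(3))
hh=(300+150/4,75+362/4);print("handle",onz(C,hh,.19))
E
```

```text
disc [0.62444313 0.20610184 0.15126389] 0.0015175391830744983
Lfoot 0.1626 102.8 [0.588 0.365]
Rfoot 0.1647 -115.3 [0.554 0.057]
Ltop 0.1577 102.8 [0.59 0.36]
Rtop 0.1671 -115.2 [0.553 0.055]
URtop 0.1588 -43.6 [0.74  0.097]
ULtop 0.1602 29.8 [0.763 0.286]
knobtop a 0.0136 -9.0 [0.638 0.204]
knob b 0.0245 -169.1 [0.6   0.201]
[[0.619 0.134]
 [0.605 0.085]
 [0.52  0.11 ]
 [0.538 0.159]] [0.05086159 0.08799158 0.05246084 0.08508463]
boxmid [0.57034122 0.12190468] 0.10008086050492872 -122.72326836912677
lid [0.59040823 0.28782106] 0.08852347719529327 112.61104151389644
spool 0.08518762125822361 -6.355581490705625
tape [[ 0.525 -0.191]
 [ 0.528 -0.256]
 [ 0.436 -0.254]
 [ 0.436 -0.189]] [0.0651261  0.09145983 0.06504102 0.08976937] [ 0.48122987 -0.22250844]
dir -1.6648903162651938
bin [[ 0.753 -0.17 ]
 [ 0.749 -0.28 ]
 [ 0.579 -0.276]
 [ 0.577 -0.168]] [0.10957245 0.16968659 0.10753357 0.17550345]
-0.9115143860514603 [ 0.66451732 -0.22351332]
jar [ 0.542 -0.103  0.075]
mug [0.702 0.    0.085]
mouse [ 0.4   -0.007  0.02 ]
handle [ 0.54715192 -0.21997965  0.19      ]
```

The geometry is consistent:
- The disc centre is about (0.624, 0.206).
- The end posts are at +102.8° and −115.3°, which puts the gap's middle at about 173.5°.
- The box pocket is at about −122°, so the turn needed is about −65°.

Next I'll move above the knob and refine this with the wrist camera.

```bash
cat >> h.py <<'E'
def Rd(deg):
    a=np.radians(deg); c,s=np.cos(a),np.sin(a)
    return np.array([[c,s,0],[s,-c,0],[0,0,-1.]])
def snap(name):
    C=cam("wrist"); im,d=r.get_image("wrist")
    cv2.imwrite(f"pics/{name}.png",im[:,:,::-1]); np.savez(f"pics/{name}.npz",im=im,d=d,K=C[0],R=C[1],t=C[2])
def load(name):
    z=np.load(f"pics/{name}.npz"); return (z["K"],z["R"],z["t"]),z["im"],z["d"]
E
python3 - <<'E'
from h import *
r.move_to([.60,.206,.32],Rd(84)); snap("w1")
r.move_gripper(.045)
o=r.get_obs();print(o["time_s"],o["ee_pos"],o["q"],o["width"])
E
```

```text
2.5583 [0.59995168 0.20610583 0.31997261] [ 2.06677489e-01  2.02122574e-01  1.38337939e+00  1.16435705e-05
  1.55615112e+00 -1.25958287e+00] 0.04472585065566748
```

View pics/w1.png

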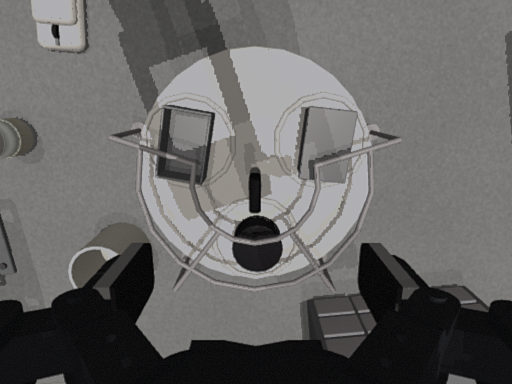

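The wrist view shows the open box at about (185,145), the lidded box at (330,145), the knob at (255,190) and the spool at (257,243). The arm-end post tops are at (108,136) and (402,137), with the rear ones at (175,290) and (334,290).

```bash
python3 - <<'E'
from h import *
from scipy.optimize import least_squares
C,im,d=load("w1"); P=cloud(C,d)
ang=lambda q:np.degrees(np.arctan2(q[1],q[0])).round(1)
# disc: edge points by depth-based height
m=(P[...,2]>.018)&(P[...,2]<.045); m=m.astype(np.uint8); m[235:]=0
m=cv2.morphologyEx(m,cv2.MORPH_CLOSE,np.ones((5,5)))
c=max(cv2.findContours(m,0,cv2.CHAIN_APPROX_NONE)[0],key=cv2.contourArea)[:,0]; c=c[(c[:,1]<230)]
h=np.array([onz(C,p,.03)[:2] for p in c]); f=lambda q:np.hypot(*(h-q[:2]).T)-.152
s=least_squares(f,[.624,.206],loss='soft_l1',f_scale=.001); c0=s.x; print("disc",c0,np.median(abs(f(c0))))
for nm,p in [("A",(110,136)),("B",(400,138)),("C",(176,289)),("D",(333,289))]:
    q=onz(C,p,.095)[:2]-c0; print(nm,np.hypot(*q).round(4),ang(q))
kt=(P[...,2]>.135)&(P[...,2]<.155)
kt[230:]=0; v,u=np.nonzero(kt); kt=np.zeros_like(kt,np.uint8);kt[v,u]=1
pts=P[v,u,:2]; 
print("knob n",len(pts)); rr=cv2.minAreaRect(np.array([onz(C,(a,b),.145)[:2] for a,b in zip(u,v)],np.float32)); print(rr)
for nm,x0,x1 in [("box",130,235),("lid",280,370)]:
    m=((P[...,2]>.055)&(P[...,2]<.08)); m[:90]=0;m[200:]=0;m[:,:x0]=0;m[:,x1:]=0
    v,u=np.nonzero(m); rr=cv2.minAreaRect(np.array([onz(C,(a,b),.072)[:2] for a,b in zip(u,v)],np.float32)); print(nm,rr,np.hypot(*(rr[0]-c0)),ang(rr[0]-c0),np.median(P[v,u,2]))
for nm,p in [("spool",(257,243))]:
    q=onz(C,p,P[235,257,2])[:2]-c0; print(nm,P[235,257],np.hypot(*q),ang(q))
k=np.array([onz(C,p,.072)[:2] for p in [(163,104),(215,112),(205,185),(155,177)]]);print(k.mean(0),np.linalg.norm(np.roll(k,-1,0)-k,axis=1),ang(k[0]-k[3]),ang(k[1]-k[2]))
x,y,w,hh=130,90,250,190
cv2.imwrite("pics/w1z.png",cv2.resize(im[y:y+hh,x:x+w,::-1],None,fx=3.1,fy=3.1,interpolation=cv2.INTER_CUBIC))
E
```

```text
disc [0.62654384 0.20354726] 0.01647746980367773
A 0.1634 -115.7
B 0.1638 102.9
C 0.1586 -42.6
D 0.1584 30.5
knob n 433
((0.6228255033493042, 0.20389580726623535), (0.010709315538406372, 0.035942692309617996), 84.01740264892578)
box ((0.5766137838363647, 0.1263236403465271), (0.05688254535198212, 0.08394920080900192), 74.12776947021484) 0.09195921578893683 -122.9 0.06804901603143967
lid ((0.5933314561843872, 0.2895195186138153), (0.05579334497451782, 0.0830671489238739), 77.87688446044922) 0.0921644840716322 111.1 0.0699924197902187
spool [0.69502876 0.19919747 0.06863044] 0.07925324842422454 -3.9
[0.57637948 0.12842587] [0.05777708 0.08473569 0.05873763 0.08387824] 163.6 164.3
```

View pics/w1z.png

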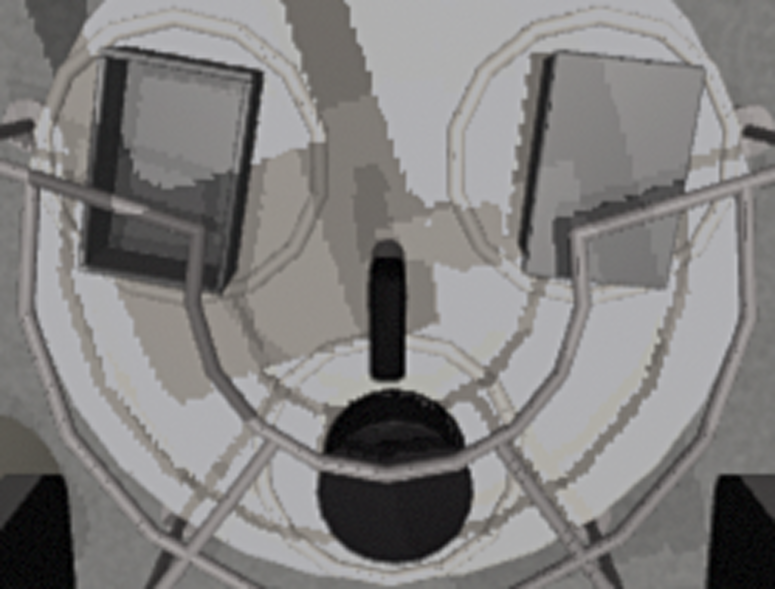

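Everything agrees: the knob is at (0.623, 0.204) with its bar at −6°, and the gap's middle is at 173.8°. I'll grip the knob and turn it −65.2°.

```bash
python3 - <<'E'
from h import *
p=np.array([.6232,.2039,.19])
r.move_to(p,Rd(84)); p[2]=.112; r.line_to(p,v=.12)
print(r.get_obs()["contact_force"])
r.move_gripper(0,force=50)
o=r.get_obs();print(o["time_s"],o["width"],o["contact_force"],o["ee_pos"])
q0=o["q"].copy()
for k in range(1,6):
    q=q0.copy(); q[5]+=np.radians(65.2)*k/5; r.movej(q)
o=r.get_obs();print(o["time_s"],o["width"],o["contact_force"],o["ft_torque"],o["ee_pos"],np.degrees(np.arctan2(o["ee_rot"][1,0],o["ee_rot"][0,0])))
E
```

```text
[0.0876347  0.13323474 0.59817508]
4.3417 0.01153497965590188 [-1.51147373 -4.83717469  5.27811692] [0.62384068 0.2033671  0.11321096]
6.0083 0.011416249810215525 [ 1.321041   -0.13532471  1.00559574] [-0.1271668   0.06033616 -0.00610928] [0.62390692 0.20344098 0.1132398 ] 19.23767360320849
```

```bash
python3 - <<'E'
from h import *
r.move_gripper(.04)
o=r.get_obs(); p=o["ee_pos"].copy(); p[2]=.2; r.line_to(p,v=.25)
r.move_to([.54,.215,.30],Rd(15)); r.move_gripper(.085); snap("w2")
o=r.get_obs();print(o["time_s"],o["width"])
E
```

```text
8.05 0.08506050719161178
```

View pics/w2.png

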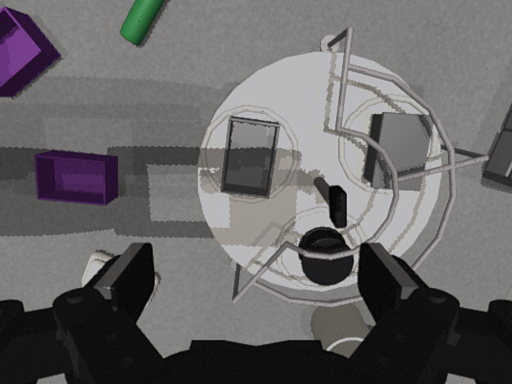

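The grey box now sits in the gap at about (250,157). The two purple look-alikes are at (75,178) and (20,45). I'll measure the box's pose and the pocket.

```bash
python3 - <<'E'
from h import *
C,im,d=load("w2"); P=cloud(C,d)
c0=np.array([.6236,.2037])
ang=lambda q:np.degrees(np.arctan2(q[1],q[0])).round(1)
m=((P[...,2]>.06)&(P[...,2]<.08)); m[:105]=0;m[205:]=0;m[:,:205]=0;m[:,295:]=0
v,u=np.nonzero(m); print(len(v),np.median(P[v,u,2]))
rr=cv2.minAreaRect(np.array([onz(C,(a,b),.070)[:2] for a,b in zip(u,v)],np.float32)); print(rr,np.hypot(*(rr[0]-c0)),ang(rr[0]-c0))
k=np.array([onz(C,p,.070)[:2] for p in [(232,116),(280,121),(269,198),(221,192)]]);print(k.mean(0),np.linalg.norm(np.roll(k,-1,0)-k,axis=1),ang(k[0]-k[3]),ang(k[1]-k[2]))
m=((P[...,2]>.135)&(P[...,2]<.155)); m[235:]=0
v,u=np.nonzero(m); print(cv2.minAreaRect(np.array([onz(C,(a,b),.145)[:2] for a,b in zip(u,v)],np.float32)))
# post tops
for nm,p in [("L",(349,30)),("R",(236,299)),("BR",(486,158))]:
    q=onz(C,p,.095)[:2]-c0; print(nm,np.hypot(*q),ang(q))
# pocket ring
print([onz(C,p,.0335).round(4) for p in [(203,155),(298,152)]])
x,y,w,hh=190,95,120,115
cv2.imwrite("pics/w2z.png",cv2.resize(im[y:y+hh,x:x+w,::-1],None,fx=5,fy=5,interpolation=cv2.INTER_CUBIC))
E
```

```text
818 0.06844863615760813
((0.5324099063873291, 0.21587419509887695), (0.05567310005426407, 0.0839780941605568), 7.153074264526367) 0.09199915325367516 172.4
[0.53359231 0.21742646] [0.05132625 0.08610168 0.05453621 0.08475024] 95.5 97.7
((0.6214503049850464, 0.20495454967021942), (0.012714686803519726, 0.036875613033771515), 18.8756160736084)
L 0.1610000880669848 101.7
R 0.15822486871920863 -114.3
BR 0.1628070670912039 29.4
[array([0.4787, 0.2001, 0.0335]), array([0.5879, 0.233 , 0.0335])]
```

View pics/w2z.png

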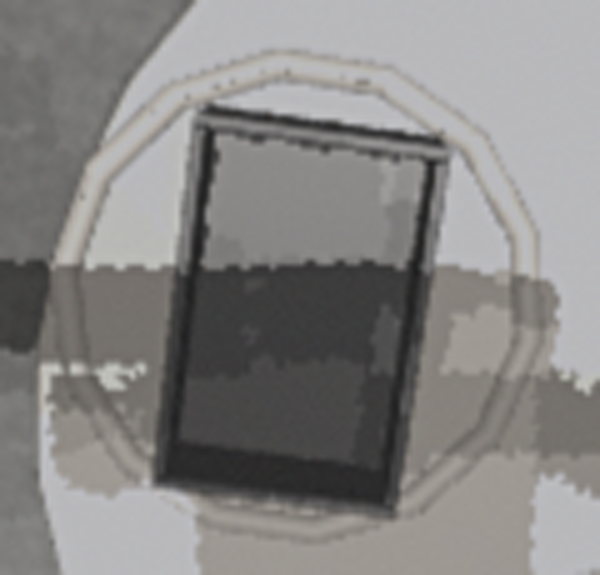

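```bash
python3 - <<'E'
from h import *
a=7.2; L=np.array([np.cos(np.radians(a+90)),np.sin(np.radians(a+90)),0])
g=np.array([.5328,.2165,.038])+.012*L
r.move_to(g+[0,0,.1],Rd(a)); r.line_to(g,v=.12)
print(r.get_obs()["contact_force"])
r.move_gripper(0,force=30)
o=r.get_obs();print(o["time_s"],o["width"],o["contact_force"])
r.line_to(g+[0,0,.17],v=.2)
o=r.get_obs();print(o["time_s"],o["width"],o["contact_force"]); snap("w3")
im,d=r.get_image("scene");cv2.imwrite("pics/s3.png",im[:,:,::-1])
E
```

```text
[-0.79277032 -0.77930504 -0.06379832]
10.1083 0.05571604140407268 [-1.66557516 -0.10786298  5.72381202]
11.1083 0.05539982754981518 [ 0.03131598 -0.23160818 -2.66265696]
```

View pics/w3.png

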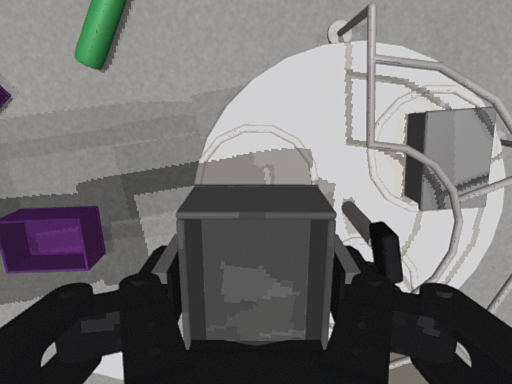

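View pics/s3.png

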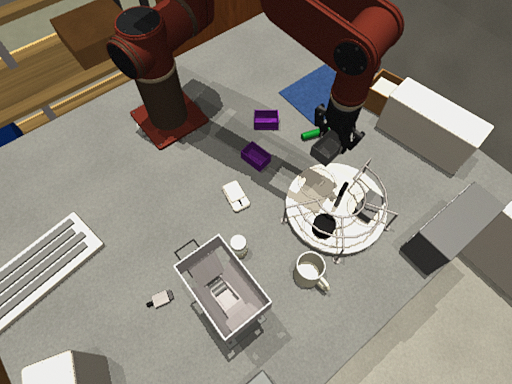

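The box is held at the set width, and it lifted straight. Next I'll check its pose in the gripper, then view the tape from the side with the wrist camera on the way.

```bash
python3 - <<'E'
from h import *
T=r.get_calibration("wrist")["T_tool_cam"];K=r.get_calibration("wrist")["intrinsics"]
C=(K,T[:3,:3],T[:3,3])
for uv,z in [((177,217),-.032),((335,214),-.032),((195,185),.008),((323,185),.008)]: print(uv,onz(C,uv,z).round(4))
r.move_to([.44,-.07,.27],Rd(89)); snap("w4"); o=r.get_obs(); print(o["time_s"],o["q"],o["ee_pos"])
E
```

```text
(177, 217) [-0.0264 -0.0275 -0.032 ]
(335, 214) [ 0.0271 -0.0285 -0.032 ]
(195, 185) [-0.0271 -0.0287  0.008 ]
(323, 185) [ 0.0306 -0.0287  0.008 ]
13.025 [-3.34452352e-01 -2.48246481e-01  1.91821046e+00  1.30516130e-04
  1.47193968e+00 -1.88789290e+00] [ 0.4400983  -0.06968074  0.26981462]
```

View pics/w4.png

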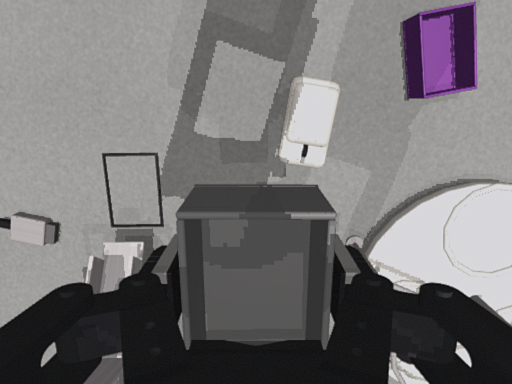

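The tape outline is fully visible, with corners near (103,154), (158,153), (162,226) and (111,226). The chute lip is at about (125,243). The box's centre is about 13.5 mm along tool +y.

```bash
python3 - <<'E'
from h import *
C,im,d=load("w4")
g=cv2.cvtColor(im,cv2.COLOR_RGB2GRAY); m=np.zeros(g.shape,np.uint8); m[145:235,95:168]=(g[145:235,95:168]<60); m[228:,:]=0
n,lab,st,_=cv2.connectedComponentsWithStats(m); i=1+np.argmax(st[1:,4]); v,u=np.nonzero(lab==i); print(st[i])
h=np.array([onz(C,(a,b),0)[:2] for a,b in zip(u,v)],np.float32); rr=cv2.minAreaRect(h); print(rr)
x,y,w,hh=80,140,110,120
cv2.imwrite("pics/w4z.png",cv2.resize(im[y:y+hh,x:x+w,::-1],None,fx=5,fy=5,interpolation=cv2.INTER_CUBIC))
for p in [(102,243),(144,242)]: print(onz(C,p,.048+.0),onz(C,p,.06))
E
```

```text
[103 153  60  74 494]
((0.48139259219169617, -0.2221214473247528), (0.06661080569028854, 0.09412685036659241), 89.1891098022461)
[ 0.53048345 -0.24715355  0.048     ] [ 0.52534033 -0.24124736  0.06      ]
[ 0.53014559 -0.19886198  0.048     ] [ 0.52501362 -0.19455062  0.06      ]
```

View pics/w4z.png

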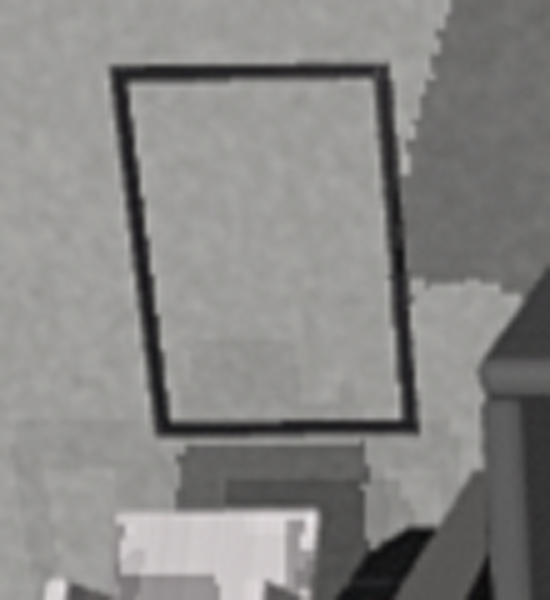

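```bash
python3 - <<'E'
from h import *
ry=np.array([np.cos(np.radians(-1)),np.sin(np.radians(-1)),0]); R=Rd(89)
spot=np.array([.4814,-.2222,0]); t=spot+(.001-.0135)*ry
b=t-.065*ry
r.move_to(b+[0,0,.15],R); r.line_to(b+[0,0,.014],v=.2); r.line_to(t+[0,0,.014],v=.1)
f0=r.get_obs()["contact_force"][2]; print(f0)
for z in np.arange(.011,.003,-.001):
    r.line_to(t+[0,0,z],v=.04); o=r.get_obs(); f=o["contact_force"]; print(round(z,4),f.round(2))
    if f[2]-f0>2: break
r.move_gripper(.08)
snap("w5"); r.line_to(t+[0,0,.07]-.02*ry,v=.15); r.line_to(t+[0,0,.15]-.09*ry,v=.25); snap("w6")
o=r.get_obs(); print(o["time_s"],o["width"])
for n in["top","scene"]:
    im,d=r.get_image(n); cv2.imwrite(f"pics/{n}6.png",im[:,:,::-1]); np.save(f"pics/{n}6.npy",im)
E
```

```text
-1.5818615010683357
0.011 [-0.66 -0.94 -2.09]
0.01 [ 0.75  0.66 -1.44]
0.009 [ 0.12  0.   -1.19]
0.008 [-4.08  0.84  9.04]
18.0833 0.0796906102225808
```

View pics/w6.png

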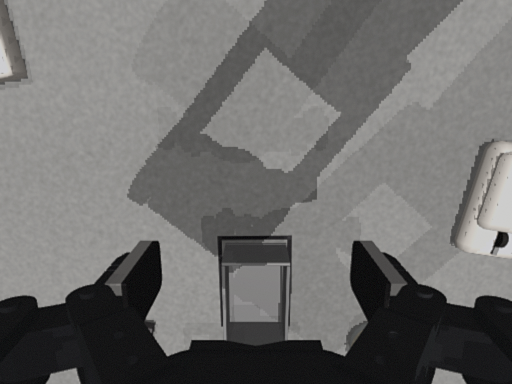

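View pics/scene6.png

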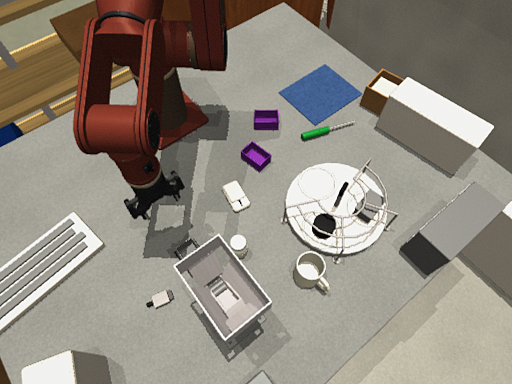

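The box stands inside the outline, visible around (255,290). Now I'll lean the tool along the handle direction and look at the handle, lip and box.

```bash
cat >> h.py <<'E'
ry=np.array([np.cos(np.radians(-1)),np.sin(np.radians(-1)),0])   # hopper +x
s35,c35=np.sin(np.radians(35)),np.cos(np.radians(35))
U=-s35*ry+c35*np.array([0,0,1.])
tx=np.array([-ry[1],ry[0],0]); RH=np.column_stack([tx,np.cross(-U,tx),-U])
E
python3 - <<'E'
from h import *
H=np.array([.55,-.2232,.17]); p=H+.16*U
print(r.inverse_kinematics(p,RH),r.inverse_kinematics(H-.014*U,RH),r.inverse_kinematics(H+.04*U,RH))
r.move_to(p,RH); r.move_gripper(.055); snap("w7"); o=r.get_obs(); print(o["time_s"],o["ee_pos"])
E
```

```text
[-0.91580856 -0.52642239  2.17056403  0.5161315   1.14137376 -2.60237623] [-0.72548053 -0.11871216  2.14449574  0.60076744  0.72066735 -2.65786414] [-0.77647335 -0.25892875  2.17102253  0.55786504  0.84154437 -2.62540082]
19.2917 [ 0.45829755 -0.22129516  0.3003184 ]
```

View pics/w7.png

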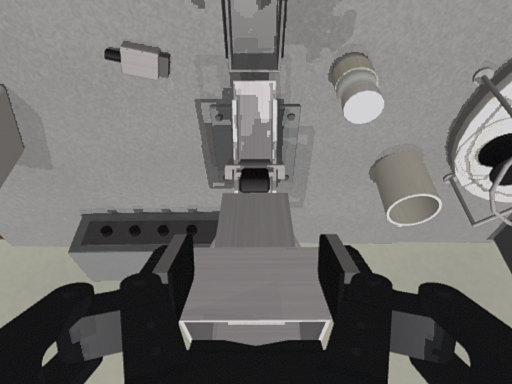

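The view shows the handle as a black block at about (255,181), in front of the bin wall. The chute is at (255,120), with the box end above it at (255,70). I'll localise the handle and check the box against the lip.

```bash
python3 - <<'E'
from h import *
C,im,d=load("w7"); P=cloud(C,d)
H=np.array([.55,-.2232,.17])
print(proj(C,H+.023*U),proj(C,H))
x,y,w,hh=190,0,130,220
g=im[160:200,235:280].max(2)<60
v,u=np.nonzero(g); v+=160;u+=235; Q=P[v,u]; ok=(Q[:,2]>.12)&(Q[:,2]<.22); Q=Q[ok];print(len(Q))
# coords along U, n, y relative H
n=np.cross(tx,-U)*-1; n=RH[:,1]
E=np.column_stack([(Q-H)@U,(Q-H)@n,(Q-H)@tx]); print(np.percentile(E,[1,5,25,50,75,95,99],axis=0).round(4))
top=E[E[:,0]>np.percentile(E[:,0],95)-.006]; print("top",top.min(0),top.max(0),top.mean(0))
cv2.imwrite("pics/w7z.png",cv2.resize(im[y:y+hh,x:x+w,::-1],None,fx=2.7,fy=2.7,interpolation=cv2.INTER_CUBIC))
g=im.copy()[150:210,220:290]; cv2.imwrite("pics/w7h.png",cv2.resize(g[:,:,::-1],None,fx=8,fy=8,interpolation=cv2.INTER_CUBIC))
E
```

```text
[254.47425444 182.24198616] [254.51073978 176.30548411]
574
[[-0.0216 -0.0038 -0.0132]
 [-0.0172 -0.0037 -0.0119]
 [ 0.0026 -0.0035 -0.0071]
 [ 0.0184 -0.0024 -0.0004]
 [ 0.0199  0.0013  0.006 ]
 [ 0.021   0.0081  0.0113]
 [ 0.0215  0.0091  0.0124]]
top [ 0.01502049 -0.00381337 -0.01334889] [0.02218943 0.00951634 0.01244677] [ 0.01953486  0.00103186 -0.00063555]
```

View pics/w7z.png

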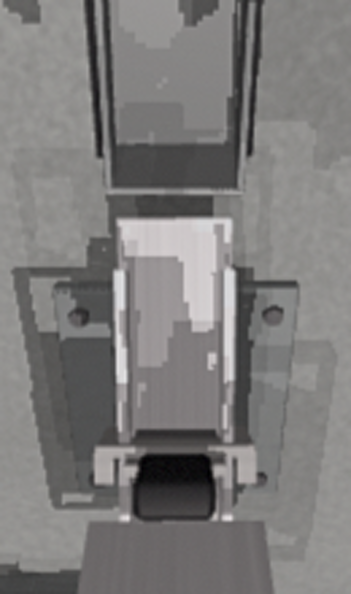

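View pics/w7h.png

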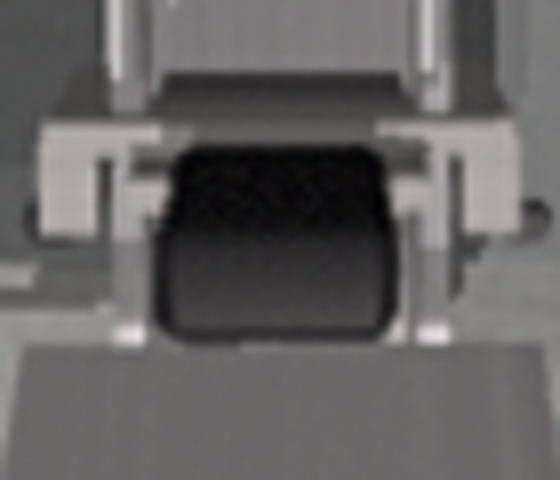

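```bash
python3 - <<'E'
from h import *
C,im,d=load("w7"); P=cloud(C,d); n=RH[:,1]
H=np.array([.55,-.2232,.17])-.001*U+.003*n-.0005*tx; print(H)
for uv in [(228,172),(233,170),(239,175),(280,172),(275,175),(236,190),(274,190),(255,164),(236,192),(255,196)]:
    q=P[uv[1],uv[0]]-H; print(uv,(q@U).round(4),(q@n).round(4),(q@tx).round(4))
m=P[150:200,215:295].reshape(-1,3)-H; E=np.column_stack([m@U,m@n,m@tx]); k=(abs(E[:,2])>.0145)&(abs(E[:,2])<.045)&(abs(E[:,1])<.02); print(E[k][:,0].max(), E[k][np.argsort(-E[k][:,0])[:8]].round(4))
# box edges: rim near end
for uv in [(229,70),(280,70)]: print(onz(C,uv,.04).round(4))
print(onz(C,(233,81),.048),onz(C,(276,81),.048))
E
```

```text
[ 0.55302184 -0.22375282  0.17090158]
(228, 172) -0.0306 -0.0004 -0.0258
(233, 170) -0.0537 0.0022 -0.0224
(239, 175) -0.0248 0.0014 -0.0147
(280, 172) -0.0301 -0.0005 0.0257
(275, 175) -0.0599 0.009 0.0226
(236, 190) -0.0614 0.0261 -0.02
(274, 190) -0.0598 0.0258 0.0217
(255, 164) -0.0355 -0.0075 0.001
(236, 192) -0.0604 0.0281 -0.02
(255, 196) -0.0462 0.0287 0.0009
-0.022668767941529912 [[-0.0227 -0.001   0.0145]
 [-0.0231  0.002   0.0155]
 [-0.0236  0.0002  0.0155]
 [-0.0237 -0.0018  0.0184]
 [-0.0237  0.0001 -0.0156]
 [-0.0237 -0.0008  0.0184]
 [-0.0238  0.0002  0.0146]
 [-0.0239  0.0012  0.0155]]
[ 0.5212 -0.2502  0.04  ]
[ 0.5222 -0.1951  0.04  ]
[ 0.52960067 -0.24614245  0.048     ] [ 0.53047332 -0.19946771  0.048     ]
```

Bracket tops lie 23–30 mm below the handle's centre, so a grasp point 6 mm above the centre clears them. The box end is about 8 mm from the lip and inside the tape. I'll go for the handle.

```bash
python3 - <<'E'
from h import *
H=np.array([.55302184,-.22375282,.17090158])
best=None
for dl in (-1.5,1.5):
    R=RH@cv2.Rodrigues(np.array([0,0,np.radians(dl)]))[0]; q=r.inverse_kinematics(H-.013*U,R); print(dl,q)
    if best is None or q[5]>best[0]: best=(q[5],R)
R=best[1]; np.save("R.npy",R)
g=H-.013*U
r.move_to(g+.08*U,R); r.line_to(g+.03*U,v=.15); r.line_to(g,v=.06)
o=r.get_obs();print(o["time_s"],o["contact_force"],o["q"][5])
r.move_gripper(0,force=70)
o=r.get_obs();print(o["time_s"],o["contact_force"],o["width"],o["ee_pos"])
snap("w8")
E
```

```text
-1.5 [-0.72259695 -0.11510578  2.1375926   0.59748172  0.72192806 -2.6779869 ]
1.5 [-0.72259695 -0.11510578  2.1375926   0.59748172  0.72192806 -2.62562702]
20.8917 [-0.5347689   0.31266422  0.16579793] -2.6255978929221775
21.2583 [-0.75857771 -0.28743809  0.89540862] 0.02485771157289305 [ 0.56055187 -0.22397394  0.16059245]
```

View pics/w8.png

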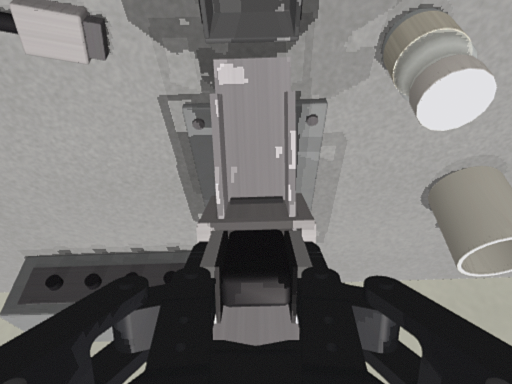

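The handle is gripped at 25 mm width with low contact force. Now I'll draw the gate.

```bash
python3 - <<'E'
from h import *
p0=r.get_obs()["ee_pos"].copy()
r.line_to(p0+.038*U,v=.06)
o=r.get_obs(); print(o["contact_force"]@U, (o["ee_pos"]-p0)@U,o["width"])
for k in [.040,.042,.044,.045,.046,.047,.048]:
    r.line_to(p0+k*U,v=.03); o=r.get_obs(); f=o["contact_force"]@U; print(k,round(f,2),((o["ee_pos"]-p0)@U).round(4))
    if f<-25: break
snap("w9"); print(o["time_s"])
E
```

```text
2.816004809061781 0.038120099401405295 0.024684854951041973
0.04 -0.77 0.04
0.042 -1.42 0.042
0.044 -5.58 0.0439
0.045 -21.7 0.044
0.046 -38.29 0.0441
23.3417
```

View pics/w9.png

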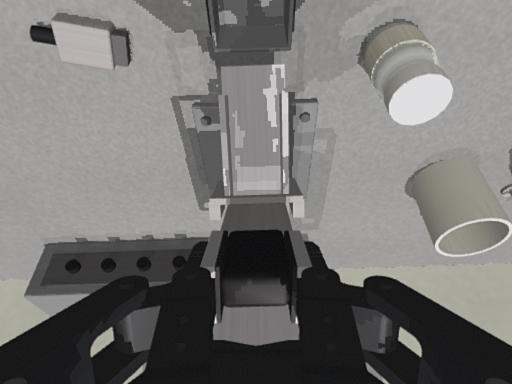

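I hit the end stop (force climbing at 44 mm travel). I'll ease the pull, release, retreat and look into the box.

```bash
python3 - <<'E'
from h import *
o=r.get_obs(); p=o["ee_pos"].copy(); R=o["ee_rot"]
r.line_to(p+.0002*U,v=.03); print(r.get_obs()["contact_force"]@U)
r.move_gripper(.055); p=r.get_obs()["ee_pos"].copy()
r.line_to(p+.07*U,v=.12); r.line_to(p+.10*U-.08*ry,v=.25); snap("w10")
r.move_to([.36,-.215,.27],Rd(89)); snap("w11"); print(r.get_obs()["time_s"])
for n in["top","scene"]:
    im,d=r.get_image(n); cv2.imwrite(f"pics/{n}11.png",im[:,:,::-1]); np.save(f"pics/{n}11.npy",im)
im,d=r.get_image("top"); cv2.imwrite("pics/top11z.png",cv2.resize(im[75:225,280:400,::-1],None,fx=4,fy=4,interpolation=cv2.INTER_CUBIC))
E
```

```text
-11.161355649853954Traceback (most recent call last):
  File "<stdin>", line 5, in <module>
rig.PlanningError: the arm cannot follow that straight line within its joint ranges
```

```bash
python3 - <<'E'
from h import *
o=r.get_obs(); print(o["time_s"],o["q"],o["ee_pos"],o["width"])
p=o["ee_pos"]
for k in (.03,.05,.07,.1): print(k,r.inverse_kinematics(p+k*U,o["ee_rot"]))
E
```

```text
24.775 [-0.83768674 -0.39774285  2.17421897  0.52611009  0.9882548  -2.57430863] [ 0.49477486 -0.22272713  0.25385958] 0.055163188406634325
0.03 [-0.87333103 -0.462099    2.17144789  0.51816419  1.06394912 -2.57076568]
0.05 [-0.89856663 -0.50199766  2.1667348   0.51511124  1.11511855 -2.57049548]
0.07 [-0.92505834 -0.53929864  2.15975831  0.51376961  1.16666552 -2.5718374 ]
0.1 [-0.96730233 -0.59010176  2.14513593  0.51481368  1.24440067 -2.57676258]
```

```bash
python3 - <<'E'
from h import *
p=r.get_obs()["ee_pos"].copy()
snap("w10"); r.line_to(p+.06*U,v=.2)
r.move_to([.36,-.215,.27],Rd(89)); snap("w11"); print(r.get_obs()["time_s"])
for n in["top","scene"]:
    im,d=r.get_image(n); cv2.imwrite(f"pics/{n}11.png",im[:,:,::-1]); np.save(f"pics/{n}11.npy",im)
    if n=="top": cv2.imwrite("pics/top11z.png",cv2.resize(im[75:225,280:400,::-1],None,fx=4,fy=4,interpolation=cv2.INTER_CUBIC))
E
```

```text
25.8833
```

View pics/w10.png

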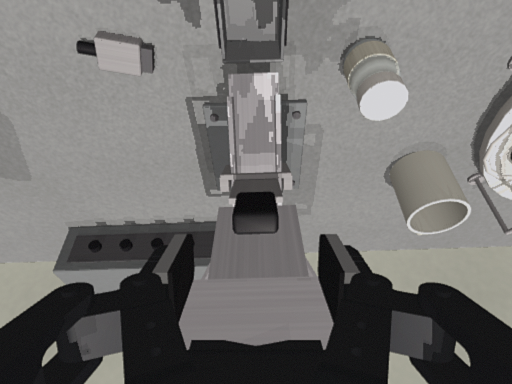

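View pics/w11.png

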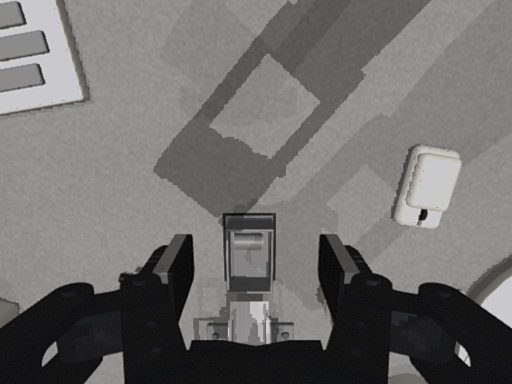

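View pics/top11z.png

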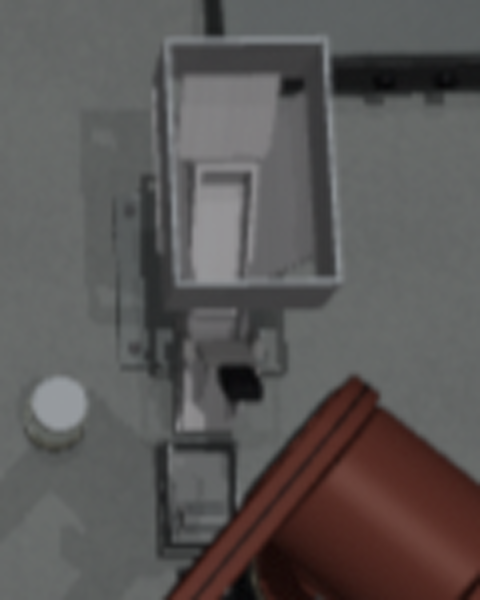

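View pics/scene11.png

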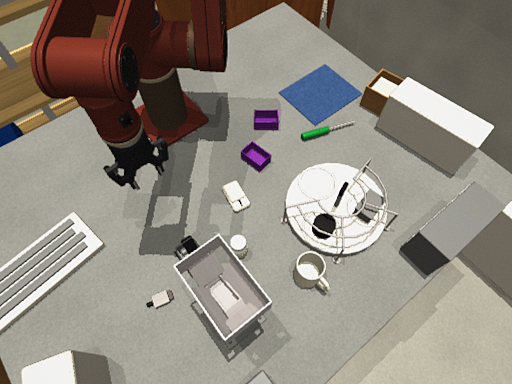

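The cells should be in the box; w11 shows at least one at (248,240). I'll zoom in and take a closer, less obstructed view.

```bash
python3 - <<'E'
from h import *
# camera over the box: TCP behind (-x) so box appears at rows <240
r.move_to([.47,-.12,.30],Rd(60)) if False else r.move_to([.43,-.10,.27],Rd(89)); snap("w12"); print(r.get_obs()["time_s"])
C,im,d=load("w12"); c=proj(C,[.481,-.222,.02]); print(c)
u,v=c.astype(int); x0=max(u-60,0); y0=max(v-60,0)
z=im[y0:y0+120,x0:x0+130]; z=cv2.convertScaleAbs(z,alpha=1.8)
cv2.imwrite("pics/w12z.png",cv2.resize(z[:,:,::-1],None,fx=5,fy=5,interpolation=cv2.INTER_CUBIC))
C,im,d=load("w11"); z=cv2.convertScaleAbs(im[205:345,200:300],alpha=1.5); cv2.imwrite("pics/w11z.png",cv2.resize(z[:,:,::-1],None,fx=4,fy=4,interpolation=cv2.INTER_CUBIC))
im,_=r.get_image("top"); cv2.imwrite("pics/top12z.png",cv2.resize(cv2.convertScaleAbs(im[75:225,280:400,::-1],alpha=1.6),None,fx=4,fy=4,interpolation=cv2.INTER_CUBIC))
E
```

```text
26.6333
[153.83805332 201.81025465]
```

View pics/w12z.png

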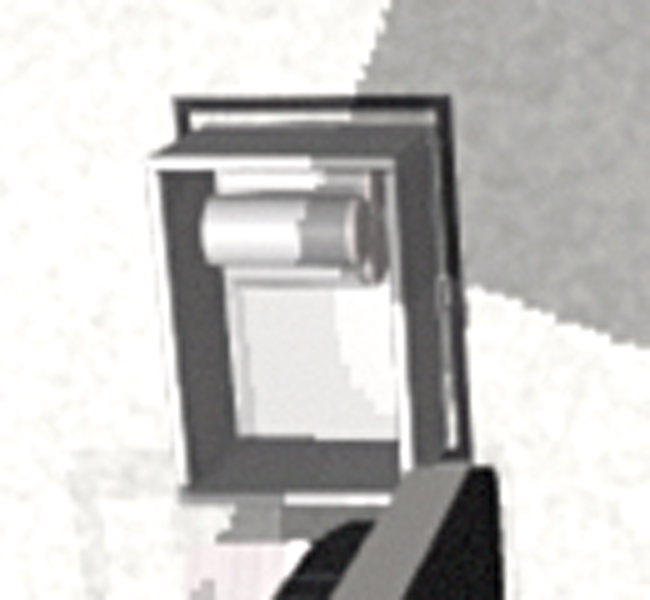

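View pics/w11z.png

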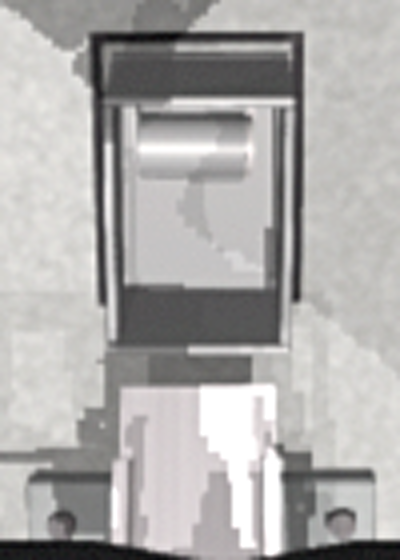

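View pics/top12z.png

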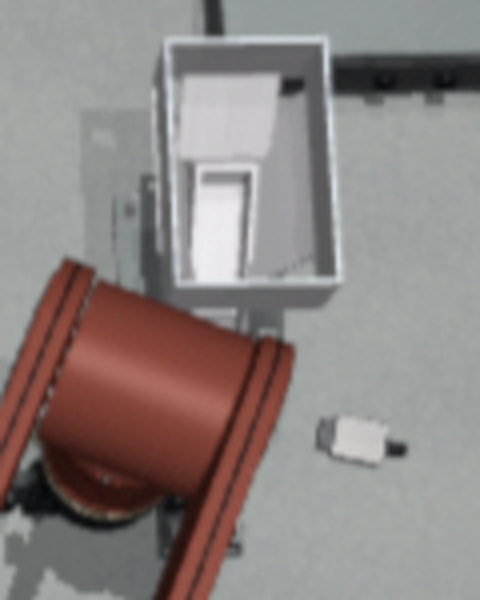

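```bash
python3 - <<'E'
from h import *
C,im,d=load("w12"); P=cloud(C,d)
M=P.reshape(-1,3)
k=(abs(M[:,1]+.222)<.018)&(M[:,0]>.435)&(M[:,0]<.525)&(M[:,2]<.06); M=M[k]
for x in np.arange(.438,.526,.004):
    q=M[abs(M[:,0]-x)<.002]; 
    if len(q): print(x.round(3),len(q),np.percentile(q[:,2],[10,50,95]).round(4))
im0=np.load("pics/scene0_rgb.npy"); im1=np.load("pics/scene11.npy")
z=np.hstack([im0[225:345,170:275],im1[225:345,170:275]]); cv2.imwrite("pics/cmp.png",cv2.resize(z[:,:,::-1],None,fx=3.8,fy=3.8,interpolation=cv2.INTER_CUBIC))
# rim of box vs tape
k=cloud(C,d); m=(k[...,2]>.032)&(k[...,2]<.045)&(k[...,0]>.42)&(k[...,0]<.535)&(abs(k[...,1]+.222)<.04)
v,u=np.nonzero(m); 
rim=np.array([onz(C,p,.04)[:2] for p in [(93+154*130/650+0,141+162/5),(93+395/5,141+162/5),(93+185/5,141+497/5)]]); print(rim)
E
```

```text
0.438 91 [-0.002  -0.0007  0.0007]
0.442 307 [0.0011 0.0263 0.0393]
0.45 105 [0.0168 0.0184 0.0198]
0.454 186 [0.018  0.0269 0.0316]
0.458 136 [0.0218 0.032  0.0338]
0.462 118 [0.024  0.0331 0.0344]
0.466 99 [0.0183 0.0316 0.0334]
0.47 44 [0.013  0.028  0.0297]
0.474 83 [0.0132 0.0178 0.0193]
0.478 38 [0.0106 0.0143 0.0166]
0.482 44 [0.0009 0.0019 0.0034]
0.486 85 [0.001  0.002  0.0032]
0.49 79 [0.0009 0.0019 0.0034]
0.494 85 [0.001  0.002  0.0033]
0.498 82 [0.001  0.0019 0.003 ]
0.502 74 [0.0009 0.0019 0.0034]
0.506 78 [0.0008 0.0019 0.0032]
0.51 77 [0.0009 0.0018 0.0031]
0.514 72 [0.0008 0.0018 0.003 ]
0.518 78 [0.0008 0.0019 0.0031]
0.522 418 [0.0032 0.0228 0.0391]
[[ 0.44158446 -0.24591482]
 [ 0.44249438 -0.19241577]
 [ 0.521708   -0.24805652]]
```

View pics/cmp.png

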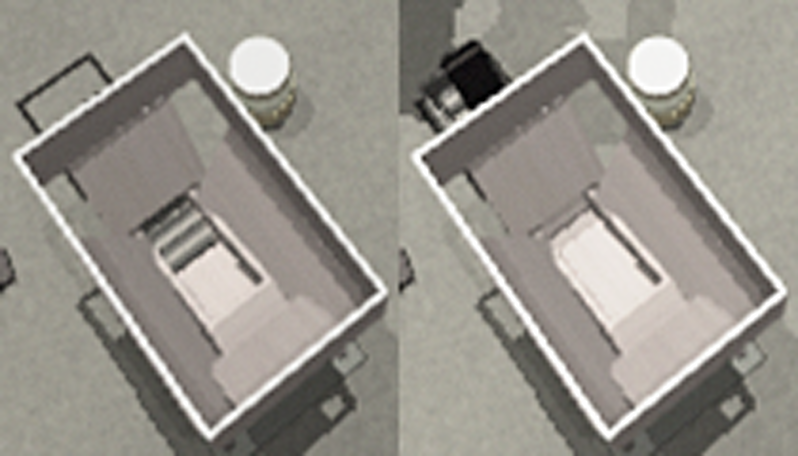

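The cells are stacked two plus one with the top at 34 mm, below the 40 mm rim, and the chute is empty. One last check that the gate stayed at its stop, then I'll hand in.

```bash
python3 - <<'E'
from h import *
C,im,d=load("w10"); P=cloud(C,d); H=np.array([.55302184,-.22375282,.17090158])
Q=P[188:236,225:285][im[188:236,225:285].max(2)<60]; E=(Q-H); u=E@U; k=(u>0)&(u<.09)&(abs(E@RH[:,1])<.015)
print(np.percentile(u[k],[1,50,90,95,99]).round(4), "expect top ~.023+.045=.068 (was ~.0225 closed)")
o=r.get_obs(); print(o["time_s"],o["contact_force"],o["ee_pos"],o["width"])
r.wait(.3); r.finish_job()
E
```

```text
[0.0187 0.0588 0.065  0.0653 0.0659] expect top ~.023+.045=.068 (was ~.0225 closed)
26.6833 [ 0.17007547 -0.16133842 -0.80131995] [ 0.42965444 -0.10081011  0.27005552] 0.05487099398500341
the job is handed in; nothing more can be done
```

The job is done and handed in at about 27 s of the 61 s allowed. I turned the carousel about 65° by its knob and lifted the empty grey box out through the gap. I set it in the taped outline, drew the gate to its end stop, released it and moved clear.

**Last checks:**
- **Cells:** all three are in the box, two on the floor and one on top. The top one reaches about 34 mm, below the 40 mm rim, and the chute is empty.
- **Box:** it lies inside the tape, lengthwise and about centred. One view put it about 8 mm from the lip, against 6 mm for a perfectly centred box, within the roughly 2 mm camera error.
- **Gate:** the pull force climbed to 38 N at 44 mm of travel, so it is against the stop. My last look read the handle about 43–44 mm out rather than the nominal 45 mm, which is within measuring error. I did not confirm the exact millimetre.
- **Everything else:** in the pictures, the lidded box and spool are still on the carousel and the other bench items look undisturbed. I did not measure their positions again.
- **Planning:** one retreat line was refused by the planner with no motion, and I took another path.

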